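Flick the sample carousel round and brake it on its mark

TASK

Check that the sample carousel runs freely: without grasping or lifting anything, flick it anticlockwise (seen from above) by one of its pegs so that it spins on its own and the orange mark goes past the red pointer at least once, untouched. On a later pass, brake the wheel with a fingertip pressed on it just as the orange mark comes to the pointer, then take the finger away so that the wheel is left at rest with the mark at the pointer. Once the mark has first passed, touch the wheel only when the mark is within the last couple of centimetres of the pointer, and leave the bottles and other things on the bench where they are.

Things in the scene. Friction and masses are not known exactly. Their poses are not given: they have to be found in the camera images.
- carousel: Fixed base of the carousel, a grey round foot 190 mm across, bolted to the bench. Origin on the wheel's axis at the bench surface; its x axis points level from the wheel's axis towards the pointer, z up. The pointer's black upright stands just outside the wheel, 143 to 157 mm from the axis, 24 mm wide, to 78 mm above the bench.
- platter: The free wheel: a white flat disc 260 mm across on a vertical axis, top face 60 mm above the bench. Origin on the axis, 40 mm above the bench; x axis along the orange mark, z up. Steel hub cap 44 mm across, 10 mm high. The top 80 to 130 mm from the axis is flat and clear save under the pointer: press there to brake. Its spindle is sprung: pressed it sinks level, 2 N per mm, at most 8 mm. 0.8 kg.
- orange_peg (a point): Centre of the top of the orange peg on the wheel, 90 mm above the bench. Four upright round pegs (16 mm across, 30 mm tall) are fixed on the wheel's top, 70 mm from the axis and 90 degrees apart: this one on the mark's line, the other three blue.
- wheel (a joint): Angle of the wheel in rad, not wrapped (counts on over full turns), growing anticlockwise seen from above. 0 and every multiple of 2 pi: mark exactly at the pointer. Starts at rest between -5.6 and -1.5. Free bearing: at 3 rad/s it loses about 0.3 rad/s each second, when slow about 0.12. A press of a few newtons on the rim stops it almost at once.
- mark (a point): Outer end of the orange stripe on the wheel's top face, 125 mm from the axis, 60 mm above the bench.
- pointer (a point): Underside of the tip of the fixed red pointer (5 mm wide), which overhangs the wheel's edge: 125 mm from the axis, 71 mm above the bench.
- vial_a: Loose small amber vial, 28 mm across, 55 mm tall, beside the carousel; origin under its centre. Leave alone.
- vial_b: Second such vial. Leave alone.
- bottle_a: Loose white bottle, 64 mm across, 110 mm tall; origin under its centre. Leave alone.
- bottle_b: Second such bottle. Leave alone.
- beaker: Loose clear beaker, 66 mm across, 80 mm tall; origin under its centre. Leave alone.
- meter: Loose yellow handheld meter lying flat, 170 x 85 x 34 mm; origin under its centre. Leave alone.

How it is judged:
By the outcome, as a careful person would: the job done as asked, in the order asked, and still so for the second after the job is handed in, with the robot touching nothing.
It also fails if it takes over 64 s, if anything falls off the work surface, if the arm or the gripper's body presses on something with over 40 N, if the wrist force passes 120 N, or if a joint passes its speed limit or range.

ROBOT

A 7-joint arm with a two-finger parallel gripper is mounted at the origin on the work surface. World frame = base frame: x ahead of the robot, y to its left, z up, the work surface at z = 0. Lengths are in m, angles in rad, forces in N, time in s.
With the tool pointing down it reaches from about 0.425 to 0.925 m from the base axis. Payload 6.8 kg.
Tool frame: the origin (TCP) lies at the very end of the fingers, on their centre line; the grasp point (between the pads) lies 19 mm behind it; z points along the fingers, y is the line along which they close (so a half turn about z gives the same grasp; the last joint's range is limited). The gripper opens to 85 mm and grips with 20 to 120 N. Pads are 22 mm wide; open, the fingers measure 114 mm over their backs; the gripper's body (76 mm by 85 mm) begins 54 mm behind the grasp point. The pads swing forward as they close: fully open they stand 13 mm farther back than shut.
Start: joints at [-1.239, 0.477, 0.022, 1.555, -0.011, 1.109, -0.083], TCP at [0.287, 0.611, 0.231] pointing down, gripper open.
Joint ranges: [-2.96, 2.96], [-0.34, 2.1], [-1.41, 1.46], [0.24, 2.44], [-1.37, 4.51], [0.17, 1.92], [-2.96, 2.96]. Speed limits (rad/s): [2.39, 2.39, 3.14, 3.14, 3.14, 3.14, 3.14].

INTERFACE

Orientations are given as a rotation vector (axis times angle).
In Python, from bench import monitor, optics, r gives the robot as it stands.
- The arm moves only by the shell command python3 -m crank 'ROWS' [OPENING] [FORCE]. ROWS is JSON, a list of rows, each a list of 2 entries, a list of its own where there are three numbers: the shift along the tool's x, y, z in cm, then the turn, a rotation vector about the tool's x, y, z in rad. A call has 1 to 5 rows; each row shifts and turns the commanded pose from where the row before left it, along the tool's axes as they then stand; what a row does not reach is not made up. A row lasts 1/10 s, in which the tool goes at most 50 mm and 8.59 degrees, less where a joint would pass 70% of its speed; a pose out of reach is approached as far as the arm can. A call is refused whole if a number of a shift passes 5 or a number of a turn 0.15, either way. A call with a gripper value outside its range is refused whole. OPENING is the finger opening in cm, from 0 to 8.54, set as the call begins (- or left out, the last holds). The fingers move at their own pace and stop on an object; FORCE is the grip in N (left out, the last holds). Time passes only in rows, so rows that do not move let the fingers close. It gives the time, the measured TCP pose, the force, the opening and the grip force at its end, in the units of the state.
- monitor.get_obs(): the state, without advancing time (a new reading comes with each control period).
- optics.grab_frame(name): name is "scene" or "side" or "wrist"; returns (picture, depth): 420x560x3 uint8, red, green, blue; 420x560 float32, m along the optical axis (not along the pixel's ray), 0 where there is no reading.
- optics.camera_model(name): a dict with "vertical_fov" (degrees; the focal length in pixels is half the picture's height over the tangent of half this angle, whatever the lens; pixels are square), "cx", "cy" (the principal point, pixels), "D" ([k1, k2, p1, p2, k3] as OpenCV has them; the pictures are not rectified), "R" (3x3) and "t" (3): a world point X has camera coordinates R X + t; the wrist camera has in their place "hand_eye" (4x4, takes a point from camera to tool coordinates, whose origin is the TCP and whose axes are the flange's). Camera axes: x right, y down, z forward; pixel columns grow to the right and rows downward; lengths in m; the calibration is good to about 2 mm. A picture is of the moment at which its call begins: read the wrist's pose just before it. camera_model takes no time and is no camera call.
- r.hand_in(): hands the job in; it is judged then, once.
The state is a dict: "clock": time; "joints": joint angles; "qvel": joint speeds; "tau": joint torques, N m; "tcp_pos": TCP position; "orientation": TCP orientation; "contact_force": force on the tool from outside, world axes, zero at the start; "moment": the same for the moment, N m; "grip_width": finger opening in m; "gripper_force": force on a finger pad.
Only numpy, scipy, OpenCV 4.12 (cv2) and the standard library are available. Lean on these libraries where they do the work, as an engineer would, in place of code of your own. Each camera call takes 0.05 s, during which the arm holds its last target. There are 200 camera calls.

## Working session

There is one attempt and no reset: what is moved stays moved. The work goes in short steps, Python scripts to look and compute and a shell command to move; the robot and the scene stay as the last step left them, time stands still between calls to the robot, and variables do not carry over. Pictures are saved under pics/ and viewed, at most 10 in all, crops included, and the job is handed in when it is done.

```bash
ls; mkdir -p pics; python3 - <<'E'
from bench import monitor, optics, r
import cv2,numpy as np
o=monitor.get_obs(); print({k:np.round(v,3).tolist() for k,v in o.items()})
ims=[]
for n in ("scene","side"):
    p,d=optics.grab_frame(n); np.save(f"/tmp/{n}.npy",p); np.save(f"/tmp/{n}_d.npy",d)
    cv2.imwrite(f"pics/{n}0.png",p[:,:,::-1]); c=optics.camera_model(n); print(n,c)
print(optics.camera_model("wrist"))
E
```

```text
pics
{'clock': 0.0, 'joints': [-1.239, 0.478, 0.022, 1.556, -0.011, 1.109, -0.083], 'qvel': [-0.001, 0.001, -0.0, -0.001, 0.0, -0.001, -0.0], 'tau': [0.0, -59.645, 1.609, -28.119, 0.013, 0.009, -0.0], 'tcp_pos': [0.287, 0.61, 0.23], 'orientation': [-0.685, -3.066, 0.003], 'contact_force': [-0.831, 0.4, 0.353], 'moment': [-0.002, 0.004, 0.043], 'gripper_force': 0.0, 'grip_width': 0.085}
scene {'vertical_fov': 43.481234950721266, 'cx': 270.5084877782161, 'cy': 206.76351881375467, 'D': array([-0.03379201,  0.        ,  0.        ,  0.        ,  0.        ]), 'R': array([[ 0.34111743,  0.93998622,  0.00804975],
       [ 0.69309633, -0.24571865, -0.67767236],
       [-0.63502471,  0.23674511, -0.73531991]]), 't': array([-0.21662814, -0.33994565,  1.82708545])}
side {'vertical_fov': 49.47858605111422, 'cx': 269.0131936833379, 'cy': 202.5227369834628, 'D': array([-0.11918011,  0.        ,  0.        ,  0.        ,  0.        ]), 'R': array([[ 0.98455163, -0.17489976,  0.00825556],
       [-0.12132947, -0.71546808, -0.6880295 ],
       [ 0.12624279,  0.67639892, -0.72563576]]), 't': array([-0.58790391,  0.11025737,  1.3267079 ])}
{'vertical_fov': 65.94054442070473, 'cx': 276.0455954034644, 'cy': 212.88930660493355, 'D': array([0.01537421, 0.        , 0.        , 0.        , 0.        ]), 'hand_eye': array([[-1.06670232e-04, -9.48233357e-01, -3.17574383e-01,
         8.16093930e-02],
       [ 9.99998896e-01, -5.71737625e-04,  1.37123961e-03,
         5.42915196e-04],
       [-1.48182437e-03, -3.17573886e-01,  9.48232372e-01,
        -1.41976294e-01],
       [ 0.00000000e+00,  0.00000000e+00,  0.00000000e+00,
         1.00000000e+00]])}
```

View pics/scene0.png

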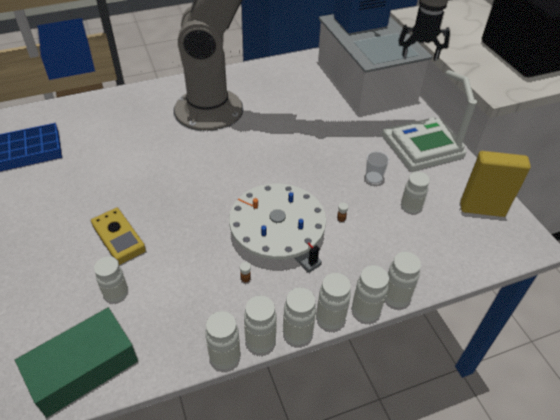

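View pics/side0.png

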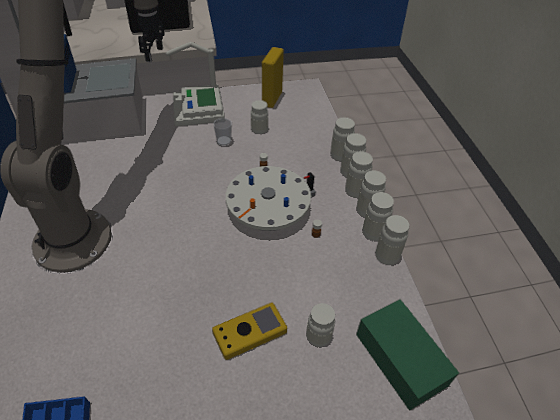

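The scene view shows the hub at (278,216), orange peg (255,203), stripe end (237,199), pointer tip about (311,247), and vials at (342,212) and (245,272). The side view shows the hub at (268,193), orange peg (252,203) and pointer (307,178). Next I'll measure these.

```bash
cat > h.py <<'E'
import cv2,numpy as np
from bench import monitor,optics
from scipy.spatial.transform import Rotation as Ro
def cam(n,obs=None):
    c=optics.camera_model(n); f=210/np.tan(np.radians(c["vertical_fov"])/2)
    K=np.array([[f,0,c["cx"]],[0,f,c["cy"]],[0,0,1]])
    if "R" in c: return K,c["D"],c["R"],c["t"]
    T=np.eye(4);T[:3,:3]=Ro.from_rotvec(obs["orientation"]).as_matrix();T[:3,3]=obs["tcp_pos"]
    M=np.linalg.inv(T@c["hand_eye"]); return K,c["D"],M[:3,:3],M[:3,3]
def plane(C,uv,z):
    K,D,R,t=C
    q=cv2.undistortPoints(np.array(uv,float).reshape(-1,1,2),K,D)[:,0]
    d=np.c_[q,np.ones(len(q))]@R; o=-R.T@t
    return o+d*((z-o[2])/d[:,2])[:,None]
def hsv(p): return cv2.cvtColor(p,cv2.COLOR_RGB2HSV)
def blobs(m,a=4):
    n,l,s,c=cv2.connectedComponentsWithStats(m.astype(np.uint8))
    return [(c[i].round(1),s[i].tolist(),l==i) for i in range(1,n) if s[i][4]>=a]
E
python3 - <<'E'
from h import *
for n,box in (("scene",(215,340,175,300)),("side",(215,330,145,245))):
    p=np.load(f"/tmp/{n}.npy");C=cam(n);H=hsv(p).astype(int);h,s,v=H[...,0],H[...,1],H[...,2]
    B=np.zeros(h.shape,bool);B[box[2]:box[3],box[0]:box[1]]=1
    for nm,m,z in (("orange",(h>4)&(h<16)&(s>150)&(v>150),.08),("blue",(h>100)&(h<130)&(s>120),.075),("red",((h<4)|(h>174))&(s>130)&(v>60),.074),("dark",(v<40),.07)):
        for c,st,mm in blobs(m&B): print(n,nm,c,st,plane(C,c,z)[0].round(3))
    m=(s<60)&(v>130)&B; 
    for c,st,mm in blobs(m,300):
        print("white",c,st)
K=3
for n,b in (("scene",(215,170,140,130)),("side",(215,140,125,110))):
    p=np.load(f"/tmp/{n}.npy")[b[1]:b[1]+b[3],b[0]:b[0]+b[2]]
    cv2.imwrite(f"pics/{n}_c.png",cv2.resize(p[:,:,::-1],None,fx=3,fy=3,interpolation=cv2.INTER_CUBIC))
a=cv2.imread("pics/scene_c.png");b=cv2.imread("pics/side_c.png")
cv2.imwrite("pics/crop.png",np.hstack([a[:330],b[:330]])[:, :800])
E
```

```text
scene orange [255. 200.] [254, 199, 3, 3, 9] [ 0.539 -0.01   0.08 ]
scene blue [290.5 196.8] [289, 193, 4, 9, 32] [0.555 0.087 0.075]
scene blue [300.4 223.5] [299, 219, 4, 10, 36] [0.654 0.076 0.075]
scene blue [263.4 230.2] [262, 226, 4, 10, 36] [ 0.643 -0.023  0.075]
scene red [310.1 245.2] [308, 243, 5, 5, 10] [0.728 0.072 0.074]
scene dark [313.1 255.5] [309, 246, 10, 20, 141] [0.758 0.068 0.07 ]
white [276.3 235. ] [215, 175, 125, 125, 13183]
side orange [251.8 200.4] [251, 200, 3, 2, 5] [ 0.544 -0.006  0.08 ]
side orange [242.  214.6] [240, 213, 5, 4, 5] [ 0.508 -0.057  0.08 ]
side blue [250.5 179.6] [249, 175, 4, 10, 37] [0.554 0.087 0.075]
side blue [282.6 178.4] [281, 174, 5, 10, 39] [0.652 0.075 0.075]
side blue [285.7 201.4] [284, 197, 5, 10, 40] [ 0.642 -0.022  0.075]
side red [306.4 176.5] [304, 175, 6, 4, 10] [0.727 0.073 0.074]
side dark [263. 165.] [260, 165, 7, 1, 7] [0.604 0.152 0.07 ]
side dark [310.3 180.7] [307, 173, 7, 18, 81] [0.736 0.056 0.07 ]
side dark [313.1 194.4] [312, 193, 3, 4, 7] [ 0.73  -0.003  0.07 ]
side dark [269.  197.7] [265, 196, 9, 3, 9] [0.597 0.006 0.07 ]
white [271.  191.3] [215, 145, 115, 100, 8497]
```

View pics/crop.png

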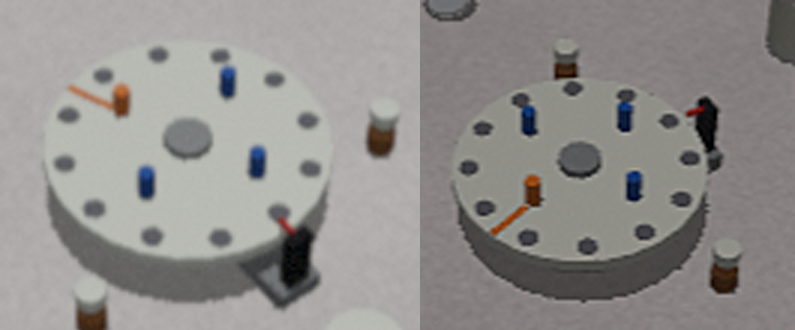

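The crops show the orange peg at about 219° around the hub and the pointer at about 17°. The axis is near (0.598, 0.032), so the wheel angle is about -2.77 rad. I'll close the fingers, turn the tool so its x axis lies along the tangent at the orange peg, then travel there.

```bash
python3 -m crank '[[[0,0,0],[0,0,0.15]],[[0,0,0],[0,0,0.15]],[[0,0,0],[0,0,0.15]],[[0,0,0],[0,0,0]]]' 0 20
python3 -m crank '[[[-4.7,-1.4,0],[0,0,0]],[[-4.7,-1.4,0],[0,0,0]],[[-4.7,-1.4,0],[0,0,0]],[[-4.7,-1.4,0],[0,0,0]],[[-4.7,-1.4,0],[0,0,0]]]'
python3 -m crank '[[[-4.7,-1.4,0],[0,0,0]],[[-4.7,-1.4,0],[0,0,0]],[[-4.7,-1.4,0],[0,0,0]],[[-4.7,-1.4,0],[0,0,0]],[[-4.7,-1.4,0],[0,0,0]]]'
python3 - <<'E'
from h import *
o=monitor.get_obs();R=Ro.from_rotvec(o["orientation"]).as_matrix()
print(R.round(3)); print(o["tcp_pos"],(R.T@(np.array([.525,.012,.15])-o["tcp_pos"])*100).round(2))
E
```

```text
clock: 0.5
tcp_pos: [0.2871, 0.6105, 0.2308]
orientation: [1.354, 2.835, -0.002]
contact_force: [0.6, 0.3, -0.6]
grip_width: 0.0282
gripper_force: 0.0
clock: 1.0
tcp_pos: [0.3814, 0.3821, 0.2312]
orientation: [1.345, 2.839, -0.0]
contact_force: [1.1, 0.8, 1.1]
grip_width: 0.0001
gripper_force: 0.0
clock: 1.5
tcp_pos: [0.4748, 0.1555, 0.2314]
orientation: [1.345, 2.839, 0.0]
contact_force: [1.6, 1.5, -0.7]
grip_width: 0.0002
gripper_force: 0.0
[[-0.633  0.774  0.   ]
 [ 0.774  0.633  0.   ]
 [-0.     0.    -1.   ]]
[0.4748248  0.15553082 0.23143959] [-14.28  -5.21   8.14]
```

```bash
python3 -m crank '[[[-3.6,-1.3,2],[0,0,0]],[[-3.6,-1.3,2],[0,0,0]],[[-3.6,-1.3,2],[0,0,0]],[[-3.4,-1.3,2],[0,0,0]],[[0,0,0],[0,0,0]]]'
python3 - <<'E'
from h import *
o=monitor.get_obs();R=Ro.from_rotvec(o["orientation"]).as_matrix()
print(o["clock"],o["tcp_pos"],o["contact_force"].round(1))
p,d=optics.grab_frame("wrist");cv2.imwrite("pics/w1.png",p[:,:,::-1])
q,d=optics.grab_frame("scene");np.save("/tmp/s1.npy",q);cv2.imwrite("pics/s1.png",cv2.hconcat([cv2.resize(p,(400,300)),cv2.resize(q[130:310,180:420],(400,300))])[:,:,::-1])
C=cam("wrist",o);h,s,v=[hsv(p)[...,i].astype(int) for i in range(3)]
for nm,m,z in (("orange",(h>4)&(h<16)&(s>150)&(v>100),.06),("blue",(h>100)&(h<130)&(s>120),.075),("red",((h<4)|(h>174))&(s>130)&(v>60),.074)):
    for c,st,mm in blobs(m,20): print(nm,c,st,plane(C,c,z)[0].round(4))
E
```

```text
clock: 2.0
tcp_pos: [0.5226, 0.0084, 0.1491]
orientation: [-1.356, -2.832, 0.007]
contact_force: [-0.2, 0.1, -0.0]
grip_width: -0.0001
gripper_force: 0.0
2.0 [0.52258708 0.00842099 0.14910222] [-0.2  0.1 -0. ]
orange [282.4 253.8] [275, 246, 15, 15, 116] [ 0.5451 -0.0111  0.06  ]
orange [241.8 253.4] [209, 250, 60, 8, 399] [ 0.5201 -0.0308  0.06  ]
blue [388.8 169.8] [372, 156, 34, 29, 673] [0.5567 0.0875 0.075 ]
blue [474.2 264.3] [454, 248, 41, 34, 794] [0.6556 0.0767 0.075 ]
red [531.3 319. ] [518, 311, 28, 17, 244] [0.7273 0.073  0.074 ]
```

View pics/s1.png

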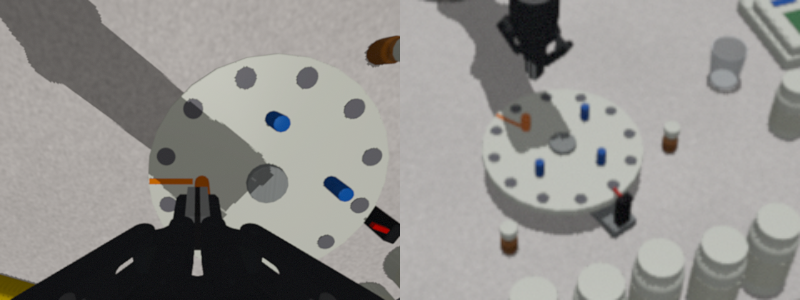

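The left crop (wrist view) shows the fingertips just behind the orange peg, and the pointer is visible at wrist pixel (531,319). The scene camera has a clear view of the wheel. I'll lower, then flick.

```bash
python3 -m crank '[[[0,0,3.9],[0,0,0]],[[0,0,3.8],[0,0,0]],[[0,0,0],[0,0,0]]]'
```

```text
clock: 2.4
tcp_pos: [0.5202, 0.0163, 0.0712]
orientation: [-1.342, -2.833, 0.005]
contact_force: [-0.8, 0.5, -0.5]
grip_width: 0.0003
gripper_force: 0.0
```

```bash
cat > track.py <<'E'
from h import *
import sys
c0=np.array([.5985,.0322]); PA=np.arctan2(.0405,.129)
def scene_angle():
    t=monitor.get_obs()["clock"]; p,_=optics.grab_frame("scene"); C=cam("scene")
    h,s,v=[hsv(p)[...,i].astype(int) for i in range(3)]
    B=np.zeros(h.shape,bool);B[180:260,228:330]=1
    pts=[plane(C,c,.075)[0][:2]-c0 for c,st,m in blobs((h>100)&(h<130)&(s>120)&B,12)]
    pts=[q for q in pts if abs(np.hypot(*q)-.07)<.012]
    ys,xs=np.nonzero((h>3)&(h<18)&(s>140)&(v>50)&B)
    w=plane(C,np.c_[xs,ys],.065)[:,:2]-c0; rr=np.hypot(*w.T); w=w[(rr>.055)&(rr<.135)]
    a=np.arctan2(*w.sum(0)[::-1]) if len(w) else np.nan
    b=[np.arctan2(q[1],q[0]) for q in pts]
    f=np.angle(np.mean(np.exp(4j*np.array(b))))/4 if b else np.nan
    k=np.round((a-f)/(np.pi/2)); ang=f+k*np.pi/2-PA
    return t,(ang+np.pi)%(2*np.pi)-np.pi,len(b),len(w),(a-PA+np.pi)%(2*np.pi)-np.pi,p
if __name__=="__main__":
    R=[]
    for i in range(int(sys.argv[1])):
        x=scene_angle(); R.append(x[:2]); print("%.2f ang %.3f nb %d no %d or %.3f"%x[:5])
    R=np.array(R)
    if len(R)>2:
        q=np.polyfit(R[:,0]-R[-1,0],np.unwrap(R[:,1]),1); print("w",q.round(3))
    o=monitor.get_obs(); print(o["clock"],o["tcp_pos"].round(4),o["contact_force"].round(1))
E
python3 track.py 1
```

```text
2.40 ang -2.771 nb 3 no 43 or -2.852
2.45 [0.5219 0.0159 0.0734] [ 1.4  0.4 -0.9]
```

```bash
python3 -m crank '[[[-1.2,0,0],[0,0,0]],[[-1.3,0.1,0],[0,0,0]],[[-1.7,0.2,0],[0,0,0]],[[-1.8,0.4,0],[0,0,0]],[[0,0,-5],[0,0,0]]]'; python3 track.py 4
```

```text
clock: 2.95
tcp_pos: [0.5655, -0.031, 0.1199]
orientation: [-1.353, -2.828, 0.011]
contact_force: [0.6, 0.6, 0.0]
grip_width: 0.0
gripper_force: 0.0
2.95 ang -1.721 nb 3 no 44 or -1.811
3.00 ang -1.540 nb 3 no 46 or -1.625
3.05 ang -1.390 nb 3 no 37 or -1.472
3.10 ang -1.229 nb 3 no 41 or -1.275
w [ 3.255 -1.226]
3.15 [ 0.5691 -0.0292  0.1265] [-0.1 -0.4 -0. ]
```

```bash
python3 -m crank '[[[2.9,-3.9,0],[0,0,0]],[[0,-0.7,3],[0,0,0]],[[0,0,2],[0,0,0]],[[0,0,0],[0,0,0]],[[0,0,0],[0,0,0]]]'; python3 track.py 3
```

```text
clock: 3.65
tcp_pos: [0.513, -0.0346, 0.0744]
orientation: [-1.352, -2.835, 0.001]
contact_force: [-0.4, -1.1, 1.6]
grip_width: 0.0
gripper_force: 0.0
3.65 ang 0.511 nb 3 no 33 or 0.623
3.70 ang 0.669 nb 3 no 32 or 0.794
3.75 ang 0.817 nb 3 no 36 or 0.931
w [3.056 0.819]
3.8 [ 0.5138 -0.0343  0.0752] [ 0.6  0.4 -0.6]
```

```bash
python3 -m crank '[[[0,0,0.7],[0,0,0]]]'; python3 track.py 1;  python3 track.py 1; python3 -m crank '[[[0,0,0],[0,0,0]],[[0,0,0],[0,0,0]],[[0,0,0],[0,0,0]],[[0,0,0],[0,0,0]],[[0,0,0],[0,0,0]]]';  python3 track.py 4
```

```text
clock: 3.9
tcp_pos: [0.5143, -0.0342, 0.0685]
orientation: [1.351, 2.833, 0.003]
contact_force: [0.9, -0.1, 0.9]
grip_width: -0.0001
gripper_force: 0.0
3.90 ang 1.257 nb 3 no 33 or 1.362
3.95 [ 0.5131 -0.0341  0.0669] [-0.3 -0.3 -0.6]
3.95 ang 1.409 nb 3 no 30 or 1.512
4.0 [ 0.5126 -0.0341  0.0669] [-0.2  0.6 -0. ]
clock: 4.5
tcp_pos: [0.5127, -0.0342, 0.0673]
orientation: [1.352, 2.836, 0.0]
contact_force: [0.1, 0.0, -0.2]
grip_width: -0.0
gripper_force: 0.0
4.50 ang 2.987 nb 3 no 46 or 2.972
4.55 ang 3.129 nb 3 no 42 or 3.107
4.60 ang -3.007 nb 3 no 40 or -3.045
4.65 ang -2.869 nb 3 no 41 or -2.934
w [2.857 3.416]
4.7 [ 0.5127 -0.0342  0.0673] [ 0.1  0.4 -0.1]
```

```bash
W='[[[0,0,0],[0,0,0]],[[0,0,0],[0,0,0]],[[0,0,0],[0,0,0]],[[0,0,0],[0,0,0]],[[0,0,0],[0,0,0]]]'
python3 -m crank '[[[0,0,0],[0,0,0]],[[0,0,0],[0,0,0]],[[0,0,0],[0,0,0]],[[0,0,0],[0,0,0]],[[0,0,0],[0,0,0]]]' >/dev/null
python3 track.py 3
python3 -m crank '[[[0,0,0],[0,0,0]],[[0,0,0],[0,0,0]],[[0,0,0],[0,0,0]],[[0,0,0],[0,0,0]],[[0,0,0],[0,0,0]]]' >/dev/null
python3 track.py 3
python3 -m crank '[[[0,0,0],[0,0,0]],[[0,0,0],[0,0,0]],[[0,0,0],[0,0,0]],[[0,0,0],[0,0,0]],[[0,0,0],[0,0,0]]]' >/dev/null
python3 track.py 3
```

```text
5.20 ang -1.391 nb 3 no 31 or -1.470
5.25 ang -1.271 nb 3 no 38 or -1.327
5.30 ang -1.134 nb 3 no 39 or -1.168
w [ 2.575 -1.136]
5.35 [ 0.5127 -0.0342  0.0673] [ 0.1  0.7 -0.3]
5.85 ang 0.241 nb 3 no 32 or 0.330
5.90 ang 0.350 nb 3 no 33 or 0.449
5.95 ang 0.477 nb 3 no 35 or 0.575
w [2.362 0.474]
6.0 [ 0.5127 -0.0342  0.0673] [-0.4 -0.4 -0.6]
6.50 ang 1.744 nb 3 no 38 or 1.811
6.55 ang 1.852 nb 3 no 37 or 1.909
6.60 ang 1.964 nb 3 no 37 or 1.994
w [2.199 1.963]
6.65 [ 0.5127 -0.0342  0.0673] [-0.7 -0.1 -1.1]
```

```bash

python3 -m crank '[[[0,0,0],[0,0,0]],[[0,0,0],[0,0,0]],[[0,0,0],[0,0,0]],[[0,0,0],[0,0,0]],[[0,0,0],[0,0,0]]]' >/dev/null
python3 track.py 3
python3 -m crank '[[[0,0,0],[0,0,0]],[[0,0,0],[0,0,0]],[[0,0,0],[0,0,0]],[[0,0,0],[0,0,0]],[[0,0,0],[0,0,0]]]' >/dev/null
python3 track.py 8
```

```text
7.15 ang 3.128 nb 3 no 42 or 3.101
7.20 ang -3.044 nb 3 no 46 or -3.074
7.25 ang -2.942 nb 3 no 43 or -2.989
w [2.131 3.343]
7.3 [ 0.5127 -0.0342  0.0673] [ 0.7  0.3 -0.2]
7.80 ang -1.845 nb 3 no 39 or -1.976
7.85 ang -1.749 nb 3 no 37 or -1.879
7.90 ang -1.654 nb 3 no 34 or -1.761
7.95 ang -1.558 nb 3 no 37 or -1.650
8.00 ang -1.466 nb 3 no 37 or -1.550
8.05 ang -1.376 nb 3 no 40 or -1.439
8.10 ang -1.276 nb 3 no 44 or -1.315
8.15 ang -1.191 nb 3 no 44 or -1.215
w [ 1.875 -1.186]
8.2 [ 0.5127 -0.0342  0.0673] [-0.5  0.2 -0.4]
```

```bash

python3 -m crank '[[[0,0,0],[0,0,0]],[[0,0,0],[0,0,0]],[[0,0,0],[0,0,0]],[[0,0,0],[0,0,0]],[[0,0,0],[0,0,0]]]' >/dev/null
python3 - <<'E'
from track import *
T=[]
for i in range(4):
    if i<3:
        x=scene_angle();print(x[:4]);p=x[5]
    else:
        p,_=optics.grab_frame("side"); 
    T.append(cv2.resize(p[205:265,270:335] if i<3 else p[155:215,260:325],(390,280),interpolation=cv2.INTER_CUBIC))
cv2.imwrite("pics/z.png",np.vstack([np.hstack(T[:2]),np.hstack(T[2:])])[:,:,::-1])
E
```

```text
(8.7, np.float64(-0.21897362932529818), 3, 42)
(8.75, np.float64(-0.12973950628464026), 3, 40)
(8.8, np.float64(-0.03617478799919738), 3, 40)
```

View pics/z.png

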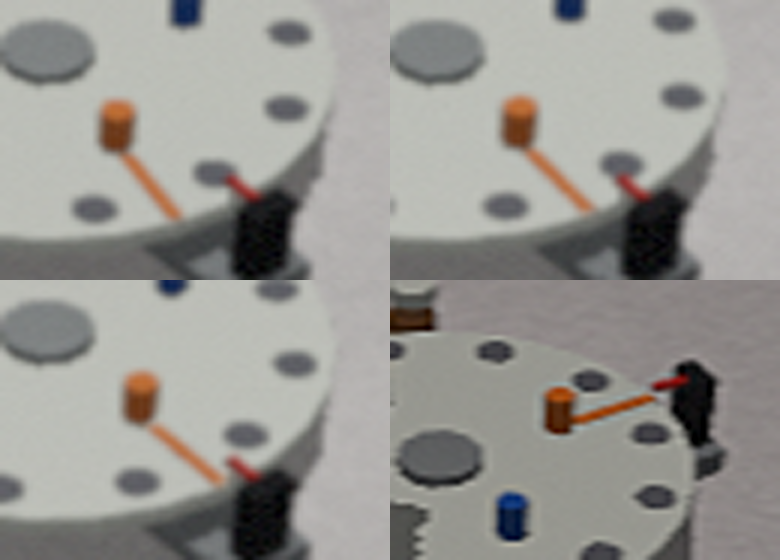

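The frames show the stripe end arriving at the pointer tip as the tracked angle crosses zero, so the zero reference looks right. The estimated coast still reaches the next, slower pass, so I'll wait for that one.

```bash

python3 -m crank '[[[0,0,0],[0,0,0]],[[0,0,0],[0,0,0]],[[0,0,0],[0,0,0]],[[0,0,0],[0,0,0]],[[0,0,0],[0,0,0]]]' >/dev/null
python3 -m crank '[[[0,0,0],[0,0,0]],[[0,0,0],[0,0,0]],[[0,0,0],[0,0,0]],[[0,0,0],[0,0,0]],[[0,0,0],[0,0,0]]]' >/dev/null
python3 track.py 3
python3 -m crank '[[[0,0,0],[0,0,0]],[[0,0,0],[0,0,0]],[[0,0,0],[0,0,0]],[[0,0,0],[0,0,0]],[[0,0,0],[0,0,0]]]' >/dev/null
python3 -m crank '[[[0,0,0],[0,0,0]],[[0,0,0],[0,0,0]],[[0,0,0],[0,0,0]],[[0,0,0],[0,0,0]],[[0,0,0],[0,0,0]]]' >/dev/null
python3 track.py 3
python3 - <<'E'
from track import *
C=cam("scene")
for uv,z in (((308.3,244),.074),((307,248.3),.06)):
    w=plane(C,uv,z)[0][:2]-c0; print(np.hypot(*w),np.arctan2(w[1],w[0])-PA)
C=cam("side")
for uv,z in (((304.2,155+107/4.67),.074),((304.2,155+118/4.67),.06)):
    w=plane(C,uv,z)[0][:2]-c0; print(np.hypot(*w),np.arctan2(w[1],w[0])-PA)
E
```

```text
9.90 ang 1.693 nb 3 no 38 or 1.752
9.95 ang 1.763 nb 3 no 39 or 1.812
10.00 ang 1.830 nb 3 no 40 or 1.883
w [1.364 1.83 ]
10.05 [ 0.5127 -0.0342  0.0673] [-0.8  0.   0.5]
11.05 ang -3.050 nb 3 no 48 or -3.074
11.10 ang -2.990 nb 3 no 42 or -3.030
11.15 ang -2.930 nb 3 no 42 or -2.984
w [ 1.204 -2.93 ]
11.2 [ 0.5127 -0.0342  0.0673] [-0.8  1.1  0.3]
0.12983877445164396 -0.016757890411212395
0.13060429456676811 -0.04540079407171138
0.125692194809039 -0.01968214304862792
0.12855076542369545 0.00506740322281124
```

```bash
cat > t2.py <<'E'
from h import *
import sys
c0=np.array([.5985,.0322]); PA=.303
BX={"scene":(228,330,180,265),"side":(222,320,150,240)}
def ang(n):
    t=monitor.get_obs()["clock"]; p,_=optics.grab_frame(n); C=cam(n); b=BX[n]
    h,s,v=[hsv(p)[...,i].astype(int) for i in range(3)]
    B=np.zeros(h.shape,bool);B[b[2]:b[3],b[0]:b[1]]=1
    q=np.array([plane(C,c,.075)[0][:2]-c0 for c,st,m in blobs((h>100)&(h<130)&(s>120)&B,12)])
    q=q[abs(np.hypot(*q.T)-.07)<.012]
    ys,xs=np.nonzero((h>4)&(h<20)&(s>90)&(v>50)&B)
    w=plane(C,np.c_[xs,ys],.06)[:,:2]-c0; rr=np.hypot(*w.T); k=(rr>.09)&(rr<.13); W=w[k].mean(0)
    a=np.arctan2(W[1],W[0])
    f=np.angle(np.mean(np.exp(4j*np.arctan2(q[:,1],q[:,0]))))/4
    f+=np.round((a-f)/(np.pi/2))*np.pi/2
    wr=lambda x:(x-PA+np.pi)%(2*np.pi)-np.pi
    return t,wr(f),wr(a),len(q),k.sum()
R=[]
for n in sys.argv[1].split(","):
    x=ang({"c":"scene","d":"side"}[n]); R.append(x[:2]); print(n,"%.2f pegs %.3f stripe %.3f n %d %d"%x)
R=np.array(R); q=np.polyfit(R[:,0]-R[-1,0],np.unwrap(R[:,1]),1); print("w",q.round(3), "now",monitor.get_obs()["clock"])
E
python3 t2.py c,d,c,d,c,d
python3 -m crank '[[[0,0,0],[0,0,0]],[[0,0,0],[0,0,0]],[[0,0,0],[0,0,0]],[[0,0,0],[0,0,0]],[[0,0,0],[0,0,0]]]' >/dev/null
python3 -m crank '[[[0,0,0],[0,0,0]],[[0,0,0],[0,0,0]],[[0,0,0],[0,0,0]],[[0,0,0],[0,0,0]],[[0,0,0],[0,0,0]]]' >/dev/null
python3 t2.py c,d,c,d,c,d,c
```

```text
c 11.20 pegs -2.862 stripe -2.941 n 3 15
d 11.25 pegs -2.816 stripe -2.795 n 2 13
c 11.30 pegs -2.747 stripe -2.764 n 3 28
d 11.35 pegs -2.690 stripe -2.675 n 2 24
c 11.40 pegs -2.631 stripe -2.624 n 3 25
d 11.45 pegs -2.566 stripe -2.560 n 2 24
w [ 1.197 -2.569] now 11.5
c 12.50 pegs -1.429 stripe -1.435 n 3 22
d 12.55 pegs -1.357 stripe -1.384 n 2 25
c 12.60 pegs -1.335 stripe -1.336 n 3 25
d 12.65 pegs -1.287 stripe -1.292 n 2 24
c 12.70 pegs -1.242 stripe -1.243 n 3 24
d 12.75 pegs -1.191 stripe -1.197 n 2 25
c 12.80 pegs -1.145 stripe -1.148 n 3 27
w [ 0.914 -1.147] now 12.85
```

```bash

python3 -m crank '[[[0,0,0],[0,0,0]],[[0,0,0],[0,0,0]],[[0,0,0],[0,0,0]],[[0,0,0],[0,0,0]],[[0,0,0],[0,0,0]]]' >/dev/null
python3 -m crank '[[[0,0,0],[0,0,0]],[[0,0,0],[0,0,0]]]' 
python3 t2.py c,d,c,d,c,c
```

```text
clock: 13.55
tcp_pos: [0.5127, -0.0342, 0.0673]
orientation: [-1.352, -2.836, -0.0]
contact_force: [0.1, 0.6, 0.6]
grip_width: 0.0001
gripper_force: 0.0
c 13.55 pegs -0.495 stripe -0.494 n 3 27
d 13.60 pegs -0.456 stripe -0.461 n 2 25
c 13.65 pegs -0.412 stripe -0.414 n 3 25
d 13.70 pegs -0.370 stripe -0.373 n 2 25
c 13.75 pegs -0.340 stripe -0.333 n 3 26
c 13.80 pegs -0.298 stripe -0.295 n 3 22
w [ 0.785 -0.297] now 13.85
```

```bash

python3 -m crank '[[[0,0,0],[0,0,0]],[[0,0,0],[0,0,0]]]' >/dev/null
python3 t2.py c
python3 -m crank '[[[0,0,1.4],[0,0,0]],[[0,0,0],[0,0,0]],[[0,0,0],[0,0,0]]]'
python3 t2.py c,d,c,d
```

```text
c 14.05 pegs -0.088 stripe -0.106 n 3 25
 ** On entry to DLASCL parameter number  4 had an illegal value
clock: 14.4
tcp_pos: [0.5144, -0.0345, 0.0539]
orientation: [1.351, 2.833, 0.002]
contact_force: [-0.7, -0.8, 12.2]
grip_width: 0.0
gripper_force: 6.5
c 14.40 pegs 0.010 stripe -0.045 n 3 30
d 14.45 pegs 0.004 stripe -0.002 n 2 23
c 14.50 pegs 0.012 stripe -0.045 n 3 30
d 14.55 pegs 0.001 stripe 0.046 n 2 24
w [-0.039  0.004] now 14.6
  lhs /= scale
Traceback (most recent call last):
  File "t2.py", line 21, in <module>
    R=np.array(R); q=np.polyfit(R[:,0]-R[-1,0],np.unwrap(R[:,1]),1); print("w",q.round(3), "now",monitor.get_obs()["clock"])
                     ~~~~~~~~~~^^^^^^^^^^^^^^^^^^^^^^^^^^^^^^^^^^^^
numpy.linalg.LinAlgError: SVD did not converge in Linear Least Squares
```

```bash

python3 -m crank '[[[0,0,-1.5],[0,0,0]],[[0,0,-4],[0,0,0]],[[0,0,-4],[0,0,0]],[[0,0,0],[0,0,0]],[[0,0,0],[0,0,0]]]'
python3 t2.py c,d,c,d
python3 - <<'E'
from h import *
a,_=optics.grab_frame("scene");b,_=optics.grab_frame("side");
cv2.imwrite("pics/f.png",np.hstack([cv2.resize(x,(400,300)) for x in (a[180:270,230:350],b[145:235,220:340])])[:,:,::-1])
E
python3 t2.py c,d,c,d|tail -3
```

```text
clock: 15.1
tcp_pos: [0.5132, -0.034, 0.1486]
orientation: [1.351, 2.835, 0.002]
contact_force: [0.3, 0.1, -0.1]
grip_width: 0.0003
gripper_force: 0.0
c 15.10 pegs -0.089 stripe -0.101 n 3 24
d 15.15 pegs -0.094 stripe -0.080 n 3 28
c 15.20 pegs -0.105 stripe -0.116 n 3 24
d 15.25 pegs -0.103 stripe -0.091 n 3 26
w [-0.108 -0.106] now 15.3
c 15.50 pegs -0.153 stripe -0.155 n 3 25
d 15.55 pegs -0.137 stripe -0.140 n 3 25
w [-0.001 -0.141] now 15.6
```

View pics/f.png

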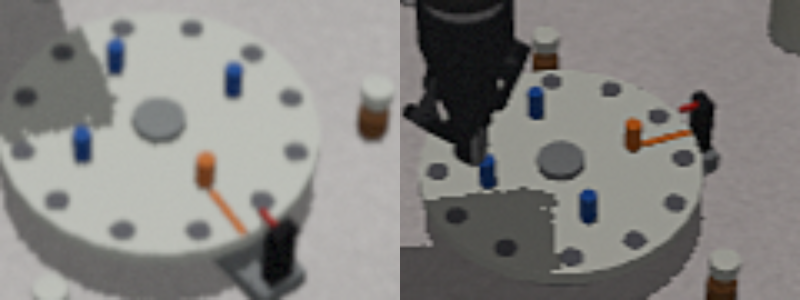

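On release the arm sprang back sideways and the wheel drifted back to about -0.15 rad, roughly 18 mm short of the pointer. The mark is still inside the last couple of centimetres. I'll press again at once, guide it back in with the fingertip, and this time release very slowly.

```bash

python3 -m crank '[[[0,0,4.1],[0,0,0]],[[0,0,4.0],[0,0,0]]]'
python3 t2.py c,d,c,d
```

```text
clock: 15.8
tcp_pos: [0.5141, -0.034, 0.0672]
orientation: [1.35, 2.833, 0.003]
contact_force: [0.8, -0.3, -0.7]
grip_width: 0.0002
gripper_force: 0.0
c 15.80 pegs -0.177 stripe -0.185 n 3 25
d 15.85 pegs -0.185 stripe -0.166 n 2 27
c 15.90 pegs -0.186 stripe -0.191 n 3 25
d 15.95 pegs -0.192 stripe -0.174 n 2 28
w [-0.093 -0.192] now 16.0
```

```bash

python3 -m crank '[[[-0.2,0,1.1],[0,0,0]],[[-0.5,0,0],[0,0,0]],[[-0.6,0,0],[0,0,0]],[[-0.4,0,0],[0,0,0]],[[-0.1,0,0],[0,0,0]]]'
python3 t2.py c,d,c,d
```

```text
clock: 16.5
tcp_pos: [0.5264, -0.0484, 0.0578]
orientation: [1.351, 2.832, 0.004]
contact_force: [1.9, 2.0, 5.0]
grip_width: 0.0003
gripper_force: 2.7
c 16.50 pegs -0.048 stripe -0.064 n 3 25
d 16.55 pegs -0.068 stripe 0.127 n 1 27
c 16.60 pegs -0.047 stripe -0.071 n 3 24
d 16.65 pegs -0.068 stripe 0.135 n 1 31
w [-0.078 -0.063] now 16.7
```

```bash

python3 -m crank '[[[-0.2,0,0],[0,0,0]],[[-0.2,0,0],[0,0,0]],[[-0.1,0,0],[0,0,0]],[[0,0,0],[0,0,0]],[[0,0,0],[0,0,0]]]'
python3 t2.py c,d,c
```

```text
clock: 17.2
tcp_pos: [0.5289, -0.0516, 0.0575]
orientation: [1.35, 2.834, 0.003]
contact_force: [2.1, 2.0, 5.3]
grip_width: -0.0002
gripper_force: 3.0
c 17.20 pegs -0.015 stripe -0.030 n 3 25
d 17.25 pegs -0.032 stripe 0.044 n 1 24
c 17.30 pegs -0.020 stripe -0.030 n 3 25
w [-0.044 -0.025] now 17.35
```

```bash

python3 -m crank '[[[-0.15,0,0],[0,0,0]],[[-0.1,0,0],[0,0,0]],[[0,0,0],[0,0,0]],[[0,0,-0.05],[0,0,0]],[[0,0,-0.05],[0,0,0]]]'
python3 t2.py c,d,c
```

```text
clock: 17.85
tcp_pos: [0.5303, -0.0534, 0.0584]
orientation: [1.35, 2.834, 0.003]
contact_force: [2.0, 3.8, 3.7]
grip_width: -0.0001
gripper_force: 2.1
c 17.85 pegs 0.013 stripe -0.004 n 3 32
d 17.90 pegs -0.007 stripe 0.027 n 1 25
c 17.95 pegs 0.011 stripe -0.006 n 3 29
w [-0.018  0.005] now 18.0
```

```bash

python3 -m crank '[[[0,0,-0.04],[0,0,0]],[[0,0,-0.04],[0,0,0]],[[0,0,0],[0,0,0]],[[0,0,0],[0,0,0]]]'
python3 t2.py c,d,c|grep -v w
```

```text
clock: 18.4
tcp_pos: [0.5288, -0.0541, 0.0581]
orientation: [-1.352, -2.836, -0.0]
contact_force: [3.4, 1.8, 4.5]
grip_width: 0.0001
gripper_force: 2.4
c 18.40 pegs 0.003 stripe -0.008 n 3 26
d 18.45 pegs -0.014 stripe 0.018 n 1 27
c 18.50 pegs 0.003 stripe -0.008 n 3 26
```

```bash

python3 -m crank '[[[0,0,-0.05],[0,0,0]],[[0,0,-0.05],[0,0,0]],[[0,0,0],[0,0,0]],[[0,0,0],[0,0,0]]]'
python3 t2.py c,d,c|grep -v w
python3 -m crank '[[[0,0,-0.03],[0,0,0]],[[0,0,-0.03],[0,0,0]],[[0,0,0],[0,0,0]],[[0,0,0],[0,0,0]]]'
python3 t2.py c,d,c|grep -v w
```

```text
clock: 18.95
tcp_pos: [0.5283, -0.0543, 0.0589]
orientation: [-1.352, -2.835, 0.001]
contact_force: [1.0, 1.3, 3.2]
grip_width: 0.0001
gripper_force: 1.6
c 18.95 pegs -0.003 stripe -0.007 n 3 28
d 19.00 pegs -0.014 stripe 0.024 n 1 25
c 19.05 pegs 0.002 stripe -0.008 n 3 26
clock: 19.5
tcp_pos: [0.5283, -0.0543, 0.0595]
orientation: [-1.352, -2.835, 0.001]
contact_force: [-0.7, 0.3, 3.0]
grip_width: 0.0001
gripper_force: 1.0
c 19.50 pegs -0.006 stripe -0.006 n 3 29
d 19.55 pegs 0.001 stripe 0.031 n 1 25
c 19.60 pegs -0.005 stripe -0.005 n 3 31
```

```bash

python3 -m crank '[[[0,0,-0.03],[0,0,0]],[[0,0,0],[0,0,0]],[[0,0,-0.03],[0,0,0]],[[0,0,0],[0,0,0]]]'
python3 t2.py c,d,c|grep -v w
python3 -m crank '[[[0,0,-0.02],[0,0,0]],[[0,0,0],[0,0,0]],[[0,0,-0.03],[0,0,0]],[[0,0,-0.05],[0,0,0]],[[0,0,-0.1],[0,0,0]]]'
python3 t2.py c,d,c|grep -v w
```

```text
clock: 20.05
tcp_pos: [0.5287, -0.0539, 0.0602]
orientation: [-1.352, -2.836, -0.0]
contact_force: [0.6, 0.4, 0.7]
grip_width: 0.0
gripper_force: 0.0
c 20.05 pegs -0.006 stripe -0.004 n 3 31
d 20.10 pegs 0.002 stripe 0.045 n 1 26
c 20.15 pegs -0.008 stripe -0.004 n 3 31
clock: 20.7
tcp_pos: [0.5287, -0.0541, 0.0623]
orientation: [-1.352, -2.836, 0.0]
contact_force: [-0.8, -0.4, 0.9]
grip_width: -0.0002
gripper_force: 0.0
c 20.70 pegs -0.008 stripe -0.005 n 3 30
d 20.75 pegs 0.002 stripe 0.045 n 1 26
c 20.80 pegs -0.006 stripe -0.004 n 3 31
```

Released, with the wheel at rest about 0.005 rad (0.6 mm) from the pointer. I'll back the arm away and confirm.

```bash

python3 -m crank '[[[0,0,-1],[0,0,0]],[[0,0,-4],[0,0,0]],[[0,0,-4],[0,0,0]],[[0,0,-2],[0,0,0]],[[0,0,0],[0,0,0]]]'|head -2
python3 t2.py c,d,c,d
python3 -m crank '[[[0,0,0],[0,0,0]],[[0,0,0],[0,0,0]],[[0,0,0],[0,0,0]],[[0,0,0],[0,0,0]],[[0,0,0],[0,0,0]]]'|head -1
python3 t2.py c,d,c,d
python3 - <<'E'
from h import *
a,_=optics.grab_frame("scene");b,_=optics.grab_frame("side")
cv2.imwrite("pics/g.png",np.hstack([cv2.resize(x,(400,300)) for x in (a[180:270,230:350],b[145:235,220:340])])[:,:,::-1])
E
```

```text
clock: 21.35
tcp_pos: [0.531, -0.0543, 0.1761]
c 21.35 pegs -0.010 stripe -0.004 n 3 31
d 21.40 pegs 0.012 stripe 0.045 n 3 26
c 21.45 pegs -0.010 stripe -0.004 n 3 31
d 21.50 pegs 0.010 stripe 0.045 n 3 26
w [0.079 0.006] now 21.55
clock: 22.05
c 22.05 pegs -0.010 stripe -0.004 n 3 31
d 22.10 pegs 0.011 stripe 0.045 n 3 26
c 22.15 pegs -0.009 stripe -0.004 n 3 31
d 22.20 pegs 0.011 stripe 0.045 n 3 26
w [0.09  0.007] now 22.25
```

View pics/g.png

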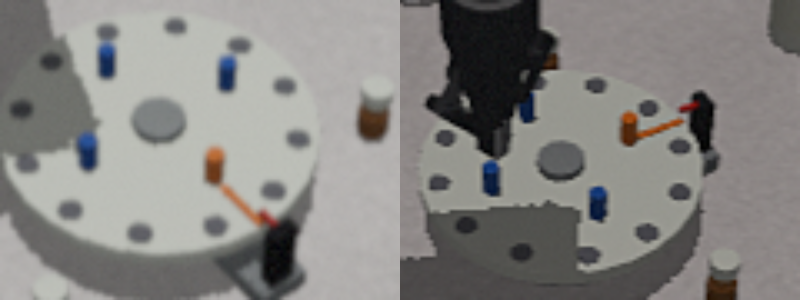

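Both views show the stripe running up under the red pointer (scene crop tip at about (265,218)). The wheel isn't moving and the arm is clear of it. Handing in.

```bash
python3 -c "
from bench import r
print(r.hand_in())"
```

```text
the job is handed in; nothing more can be done
None
```

I handed the job in with the wheel at rest and the orange mark within about 1 mm of the pointer, but not cleanly: the wheel passed the mark freely three times and I braked it on the fourth, then lifting the finger kicked it back, and I pressed again with the mark about 23 mm short (at or just past the "couple of centimetres" limit), dragged it to the pointer and released slowly.

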